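# Knock the wedged tube block out of the warmer's guide and lift it into the tray

### The arm

A 6-joint arm with a two-finger parallel gripper is mounted at the origin on the work surface. World frame = base frame: x ahead of the robot, y to its left, z up, the work surface at z = 0. Lengths are in m, angles in rad, forces in N, time in s.
With the tool pointing down it reaches from about 0.375 to 0.9 m from the base axis. Payload 3.1 kg.
Tool frame: the origin (TCP) lies midway between the tips of the shut fingers; the grasp point (between the pads) lies 19 mm behind it; z points along the fingers, y is the line along which they close (so a half turn about z gives the same grasp; the last joint's range is limited). The gripper opens to 87 mm and grips with 3 to 60 N. Pads are 19 mm wide; open, the fingers measure 117 mm over their backs; the gripper's body (75 mm by 190 mm) begins 51 mm behind the grasp point.
Start: joints at [-1.502, 0.527, 1.433, -0, 1.181, -0.178], TCP at [0.153, -0.606, 0.223] pointing down, gripper open.
Joint ranges: [-3.08, 3.08], [-0.75, 2.2], [0.22, 2.44], [-1.43, 4.57], [0, 2.65], [-2.85, 2.85]. Speed limits (rad/s): [2.79, 2.79, 3.14, 3.14, 3.14, 3.14].

### API

Orientations are given as a unit quaternion [x, y, z, w].
In Python, from cell import ctrl gives the robot as it stands. The module is installed in compiled form; this text tells all that it offers.
- The arm moves only by the tool play_rows, never from a script. Its argument "increments" is a list that holds one entry, the list of rows, each a list of 5 numbers: the shift along the tool's x, y, z each as a share of 10 cm, from -1 to 1, then the turn about the tool's z as a share of 60 degrees, from -1 to 1, then the closure, from 0 (fully open) to 1 (shut). In form: [[[tx, ty, tz, yaw, fingers], ...]]. A call has 1 to 12 rows; each row is the pose to reach, as a shift and turn from the pose commanded when the call began, along the tool's axes at that moment; what a row does not reach only later rows make up. A row lasts 1/12 s, in which the tool goes at most 41.7 mm and 7.16 degrees, less where a joint would pass 70% of its speed; a pose out of reach is approached as far as the arm can. A call with a number of a shift or a turn outside -1 to 1 is refused whole. A call with a gripper value outside its range is refused whole. The fingers move at their own pace and stop on an object; "grip_force" is the grip in N (left out, the last holds). Time passes only in rows, so rows that repeat a pose let the fingers close. It gives the time, the measured TCP pose, the force, the opening and the grip force at its end, in the units of the state.
- ctrl.sense(): the state, without advancing time (a new reading comes with each control period).
- ctrl.get_image(name): name is "scene" or "top" or "wrist"; returns a dict with "pixels" (420x560x3 uint8, red, green, blue), "z_map" (420x560 float32, m along the optical axis (not along the pixel's ray), 0 where there is no reading), "intrinsics" (3x3 intrinsics, pixels), "k1" (the pictures are not rectified: a ray, as slopes to the right and down, at radius r is drawn at 1 + k1 r^2 times it, then the intrinsics apply), "eye" and "rotation" of the camera in the world. Camera axes: x right, y down, z forward; pixel columns grow to the right and rows downward; lengths in m; the calibration is good to about 2 mm. A picture is of the moment at which its call begins.
- ctrl.sign_off(): hands the job in; it is judged then, once.
Trained networks look in the newest picture that a camera, given by its name, has taken for a name from the list of things; names that differ only in an ending like _2 or _b are one class to them, and where a whole thing is asked for, a point or a joint stands for the part that bears it (a point fixed in the world has none). Each returns a list of dicts, best first, with "confidence" (0 to 1); they miss things now and then, are a little off and sometimes report something else, mostly with a low value. They report only what shows in the picture. A call takes as long as a camera call. They do not tell look-alikes from the thing itself.
- ctrl.search_frame(target, camera): "centre" ([x, y, z] in m, in world coordinates, good to about 4 mm: the middle of the surface that is visible of it).
- ctrl.cut_out(target, camera): "region" (420x560 bool, what is visible of it).
The state is a dict: "time_s": time; "qpos": joint angles; "dq": joint speeds; "tau": joint torques, N m; "tool_pos": TCP position; "eef_rot": TCP orientation; "force": force on the tool from outside, world axes, zero at the start; "torque": the same for the moment, N m; "width": finger opening in m; "grasp_force": force on a finger pad.
Only numpy, scipy, OpenCV 4.12 (cv2) and the standard library are available. Lean on these libraries where they do the work, as an engineer would, in place of code of your own. Each camera call takes 0.05 s, during which the arm holds its last target. There are 200 camera calls.

### The job

The aluminium tube block has wedged fast in the tapered guide on top of the dry-block warmer. Pick up the white plastic tapping block and, with it, knock the tube block lengthwise along the warming plate until it stands wholly clear of the guide on the open part of the plate; do not touch the tube block with the gripper before it is clear. Then lay the tapping block down on the bench top, lift the tube block out, stand it upright, flat on the floor of the steel tray, and leave the other things on the bench where they are.

Things in the scene. Friction and masses are not known exactly. Their poses are not given: they have to be found in the camera images.
- warmer: Dry-block warmer, fixed; ivory housing, 180 (x) x 230 (y) mm, with a sloping display panel on its -x side. Origin on the bench top; housing spans x -100 to 80, y -115 to 115 mm. Its aluminium warming plate has its top face 65 mm above the bench. The guide covers y -90 to -20 mm of the plate; from y -20 to 72 mm the plate is open and flat. The way out of the guide is +y.
- warmer_wedged (a point): Middle of the guide, on the plate's top face (warmer x 0, y -55, z 65 mm). Fixed front rail: inner face at x -33 mm. Both rails have overhanging lips, 7.5 to 11.5 mm above the plate and 53 to 58 mm apart, that hold the block's foot down: it cannot be lifted there. The guide's -y end is open, so a tool gets at the block's narrow end.
- spring_rail (a joint): Steel rail on the guide's +x side, pressed against the tube block's foot by springs (about 24 N) and set at 5 degrees, so the guide widens towards +y. Value in m, 0 at the start, growing to its stop at 0.0018 as the block comes out 20 mm; from then on the block is loose. The bracket behind it (x 62 to 71 mm in the warmer frame) is 16 mm high above the plate.
- warmer_plate (a point): Point on the plate's top face in its open part (warmer x 0, y 26, z 65 mm), where the knocked-out block should stand: with its origin beyond warmer y = 12 mm it is clear of the guide, at y = 40 mm it meets the end stop, a bar 12 mm high.
- tube_block: Aluminium tube block, eight 12.5 mm bores in two rows, about 0.45 kg. Origin at the centre of its underside, z up; at the start at point warmer_wedged, axes parallel to the warmer's. Body 46 (x) x 64 (y) x 44 mm high on a foot 6 mm thick (50 mm in all). Foot 64 mm long, front edge x -33 mm, tapered far edge x 30 mm at the -y end to 36 mm at the +y end.
- tube_block_top (a point): Centre of the tube block's top face, 50 mm above its origin. About 10 to 20 N towards the warmer's +y on the block's -y end face moves it; after 20 mm it slides easily, and it stops when no longer pushed. 67 mm of travel clears the guide, about 80 mm is right, 95 mm meets the end stop.
- tapping_block: White acetal tapping block, 110 (x) x 30 (y) x 40 mm high, about 0.18 kg, lying on the bench. Origin at the centre of its underside, x along its length.
- tapping_block_center (a point): Middle of the tapping block.
- tray: Shallow steel tray, outside 180 (x) x 150 (y) x 18 mm high, walls and floor 3 mm, fixed. Origin at the centre of its underside.
- tube_rack: Bystander: white rack of capped tubes, 52 x 150 mm, 85 mm high, 150 mm along its y. Origin under its centre.
- dish_stack: Bystander: stack of four clear round dishes, 62 mm diameter, 48 mm high. Origin under its centre.
- beaker: Bystander: glass beaker, 54 mm diameter, 65 mm high, with two tubes in it up to 95 mm. Origin under its centre.
- timer: Bystander: flat white timer, 60 x 70 x 18 mm. Origin under its centre.
- spare_block: Bystander: another aluminium block, 46 x 64 x 44 mm, with two 26 mm bores and no foot, standing on the bench. Origin under its centre.
- oil_bottle: Bystander: amber bottle, 48 mm diameter, 105 mm high. Origin under its centre.
- pipette: Bystander: slim pipette on its bench rest, 230 mm along its x, 22 mm high. Origin on the bench near its middle.
Mind the look-alikes: they are no part of the job. Several things have the shape of the tray; the one meant has the colours described above.

How it is judged:
By the outcome, as a careful person would: the job done as asked, in the order asked, and still so for the second after the job is handed in, with the robot touching nothing.
It also fails if it takes over 64 s, if anything falls off the work surface, if the arm or the gripper's body presses on something with over 40 N, if the wrist force passes 120 N, or if a joint passes its speed limit or range.

## Working session

There is one attempt and no reset: what is moved stays moved. The work goes in short steps, Python scripts to look and compute and a tool call to move; the robot and the scene stay as the last step left them, time stands still between calls to the robot, and variables do not carry over. Pictures are saved under pics/ and viewed, at most 10 in all, crops included, and the job is handed in when it is done.

Besides the shell and the picture viewer there is one more tool, called after "Request:" as name(argument=value, ...), one argument or row to a line, values as JSON. play_rows: Moves the arm, as the interface text tells. Its arguments: {"type":"object","properties":{"increments":{"type":"array"},"grip_force":{"type":"number"}},"required":["increments"]}

```bash
mkdir -p pics
cat > h.py <<'E'
import numpy as np, cv2
from cell import ctrl
def pts(im):
    h,w=im["z_map"].shape;K=np.array(im["intrinsics"]);u,v=np.meshgrid(np.arange(w),np.arange(h))
    xd=(u-K[0,2])/K[0,0];yd=(v-K[1,2])/K[1,1];x,y=xd.copy(),yd.copy()
    for _ in range(8):
        s=1+im["k1"]*(x*x+y*y);x=xd/s;y=yd/s
    z=im["z_map"];P=np.stack([x*z,y*z,z],-1)
    return P@np.array(im["rotation"]).T+np.array(im["eye"])
def save(im,n,crop=None,sc=1):
    p=im["pixels"][...,::-1]
    if crop: p=p[crop[1]:crop[3],crop[0]:crop[2]]
    cv2.imwrite("pics/"+n,cv2.resize(p,None,fx=sc,fy=sc,interpolation=cv2.INTER_CUBIC))
E
python3 - <<'E'
from h import *
s=ctrl.sense();print(s)
a=ctrl.get_image("top");b=ctrl.get_image("scene")
cv2.imwrite("pics/a.png",a["pixels"][...,::-1]);save(b,"b.png")
np.savez("top.npz",P=pts(a),pix=a["pixels"])
print(a["eye"],a["rotation"],b["eye"])
for n in ["warmer","tube_block","tapping_block","tray","tube_rack","dish_stack","beaker","timer","spare_block","oil_bottle","pipette"]:
    print(n,[(np.round(d["centre"],3).tolist(),round(d["confidence"],2)) for d in ctrl.search_frame(n,"top")])
E
```

```text
{'time_s': 0.0, 'qpos': array([-1.50249567e+00,  5.28467001e-01,  1.43391494e+00, -1.60761935e-05,
        1.18140636e+00, -1.78494688e-01]), 'dq': array([-5.26177405e-04,  3.76889632e-04, -3.16845901e-04,  8.59191725e-04,
       -1.15543803e-03, -6.09440618e-05]), 'tau': array([ 6.37398334e-04, -4.40043211e+01, -1.76592869e+01,  6.32627564e-02,
        5.83530567e-02, -1.86941461e-04]), 'tool_pos': array([ 0.15266171, -0.60530087,  0.22156712]), 'eef_rot': array([ 9.92395189e-01,  1.23087710e-01,  5.30343433e-05, -1.09656475e-03]), 'force': array([-0.35603486, -0.35375164, -0.23262709]), 'torque': array([-0.02207499, -0.00355722, -0.01144719]), 'grasp_force': 0.0, 'width': 0.0868732883182222}Traceback (most recent call last):
  File "<stdin>", line 5, in <module>
  File "h.py", line 9, in pts
    return P@np.array(im["rotation"]).T+np.array(im["eye"])
           ~^~~~~~~~~~~~~~~~~~~~~~~~~~~
ValueError: matmul: Input operand 1 has a mismatch in its core dimension 0, with gufunc signature (n?,k),(k,m?)->(n?,m?) (size 4 is different from 3)
```

```bash
sed -i 's/P@np.array(im\["rotation"\]).T/P@R.from_quat(im["rotation"]).as_matrix().T/; 1a from scipy.spatial.transform import Rotation as R' h.py
python3 - <<'E'
from h import *
a=ctrl.get_image("top");b=ctrl.get_image("scene")
save(a,"a.png",sc=1.4);save(b,"b.png",sc=1.4)
np.savez("top.npz",P=pts(a),pix=a["pixels"])
print(a["eye"],a["rotation"],b["eye"])
for n in ["warmer","tube_block","tapping_block","tray","tube_rack","dish_stack","beaker","timer","spare_block","oil_bottle","pipette"]:
    print(n,[(np.round(d["centre"],3).tolist(),round(d["confidence"],2)) for d in ctrl.search_frame(n,"top")])
E
```

```text
[0.41529883 0.12703353 1.8534932 ] [-0.69696523  0.71658106 -0.01962617  0.01912774] [ 1.34162784 -0.36486113  0.98847758]
warmer [([0.533, 0.027, 0.063], 0.91)]
tube_block [([0.551, -0.03, 0.112], 0.88)]
tapping_block [([0.509, -0.36, 0.042], 0.84)]
tray [([0.262, 0.493, 0.004], 0.91), ([0.527, 0.632, 0.002], 0.71), ([0.513, 0.353, 0.002], 0.55), ([0.549, -0.033, 0.113], 0.23)]
tube_rack [([0.793, 0.006, 0.048], 0.81)]
dish_stack [([0.725, 0.227, 0.048], 0.83), ([0.528, 0.028, 0.065], 0.2), ([0.687, 0.384, 0.076], 0.2)]
beaker [([0.548, -0.033, 0.112], 0.71), ([0.734, -0.213, 0.042], 0.45)]
timer [([0.585, -0.035, 0.074], 0.74), ([0.288, -0.284, 0.02], 0.61)]
spare_block [([0.686, -0.357, 0.039], 0.76)]
oil_bottle [([0.688, 0.384, 0.077], 0.68), ([0.508, -0.363, 0.042], 0.26)]
pipette [([0.328, 0.268, 0.014], 0.77)]
```

View pics/a.png

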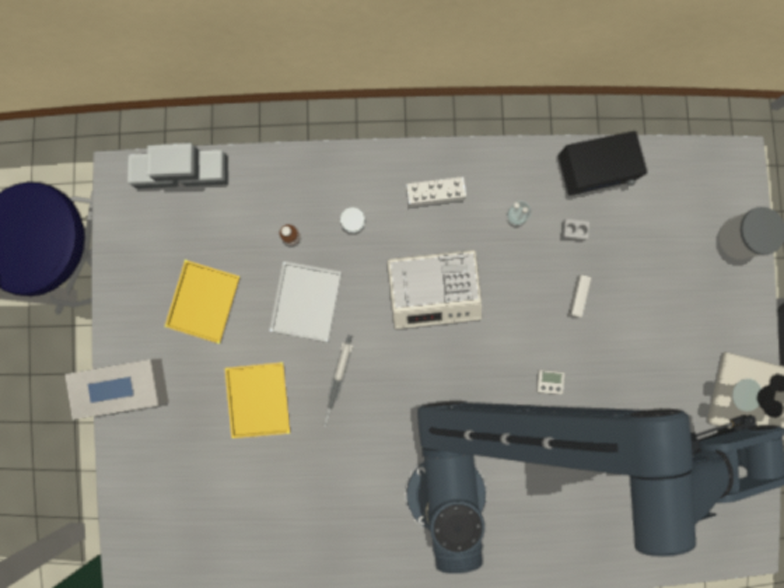

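View pics/b.png

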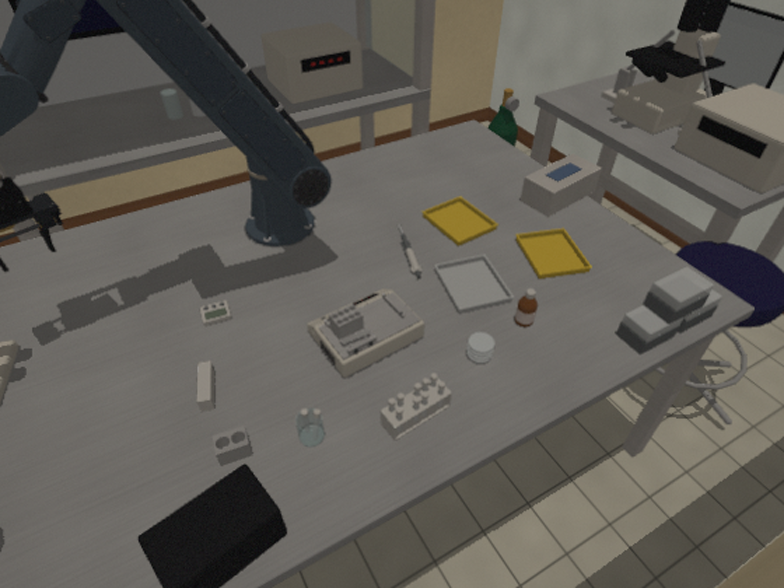

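The trays (pixels in the 784-wide top view) are yellow at (202,302), yellow at (257,400) and grey at (306,302). The grey one fits "steel". The tapping block is the white bar at (581,296), and the tube block sits in the guide at (458,281). I'll measure the poses next and confirm these in a crop.

Run:
```python
from h import *
a=ctrl.get_image("top");P=pts(a)
cv2.imwrite("pics/c.png",cv2.resize(a["pixels"][150:300,110:440,::-1],None,fx=2.4,fy=2.4,interpolation=cv2.INTER_CUBIC))
for n,lo in [("warmer",.05),("tapping_block",.03),("tray",-.01),("tube_block",.10)]:
    for d in ctrl.cut_out(n,"top"):
        if d["confidence"]<.5: continue
        m=d["region"];Q=P[m];Q=Q[(Q[:,2]>lo)]
        r=cv2.minAreaRect((Q[:,:2]*1000).astype(np.float32))
        print(n,round(d["confidence"],2),m.sum(),np.round(r[0],1),np.round(r[1],1),round(r[2],1),"z",np.round(np.percentile(Q[:,2],[5,50,95]),3),a["pixels"][m].mean(0).round())
```

```text
warmer 0.72 2931 [525.1  18.3] [200.9 234.8] 4.7 z [0.053 0.064 0.079] [183. 180. 168.]Traceback (most recent call last):
  File "<stdin>", line 9, in <module>
    return _quantile_unchecked(
        a, q, axis, out, overwrite_input, method, keepdims, weights)
    return _ureduce(a,
                    func=_quantile_ureduce_func,
    ...<5 lines>...
                    overwrite_input=overwrite_input,
                    method=method)
    r = func(a, **kwargs)
    result = _quantile(arr,
                       quantiles=q,
    ...<2 lines>...
                       out=out,
                       weights=wgt)
    slices_having_nans = np.isnan(arr[-1, ...])
                                  ~~~^^^^^^^^^
IndexError: index -1 is out of bounds for axis 0 with size 0
```

View pics/c.png

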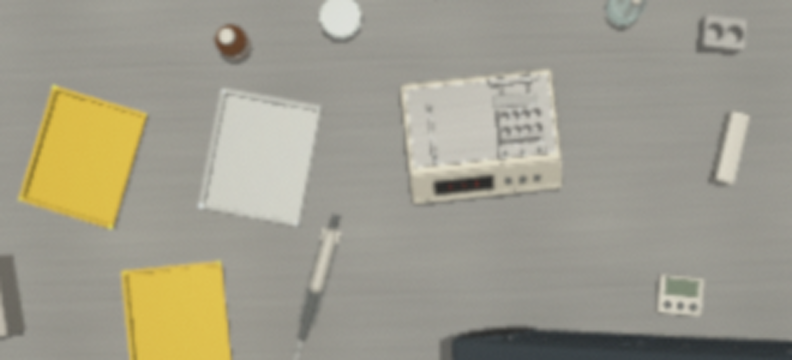

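The crop confirms the grey steel tray at (260,157), with yellow look-alikes at (85,157) and (175,310). The tapping block is at (730,148), and the tube block at (520,125) is in the guide at the warmer's right (-y) end.

Run:
```python
from h import *
a=ctrl.get_image("top");P=pts(a)
for n,lo in [("tapping_block",.02),("tray",-.02),("tube_block",.095)]:
    for d in ctrl.cut_out(n,"top"):
        m=d["region"];Q=P[m];
        if d["confidence"]<.5 or len(Q)<10: print("skip",n,len(Q));continue
        print(n,round(d["confidence"],2),len(Q),"z",np.round(np.percentile(Q[:,2],[5,50,95]),3),a["pixels"][m].mean(0).round())
        Q=Q[Q[:,2]>lo]
        if len(Q)>5:
            r=cv2.minAreaRect((Q[:,:2]*1000).astype(np.float32));print(np.round(r[0],1),np.round(r[1],1),round(r[2],1))
```

```text
tapping_block 0.59 262 z [0.016 0.038 0.046] [192. 188. 175.]
[ 506.4 -366.2] [ 30.2 105.4] 73.7
tray 0.82 2054 z [-0.005  0.004  0.02 ] [203. 204. 194.]
[499.4 272.8] [319.5 188.5] 78.3
tray 0.71 2182 z [-0.004  0.004  0.022] [215. 187.  80.]
[282.3 346.3] [197.  473.5] 8.7
skip tray 656
tube_block 0.72 312 z [0.069 0.107 0.12 ] [167. 165. 157.]
[505.7  38.3] [ 65.6 244.7] 30.5
```

Request:
play_rows(
  increments=[
    [[0.33, -0.12, 0, 0, 0], [0.67, -0.24, 0, 0, 0], [1, -0.37, 0, 0, 0], [1, -0.37, 0, 0, 0]],
  ],
)

```text
time_s: 1.38
tool_pos: [0.2451, -0.5409, 0.2224]
eef_rot: [0.992, 0.125, 0.001, -0.002]
force: [-1.0, 0.9, -0.3]
width: 0.0873
grasp_force: 0.0
```

Request:
play_rows(
  increments=[
    [[0.33, -0.12, 0, 0, 0], [0.67, -0.24, 0, 0, 0], [1, -0.37, 0, 0, 0], [1, -0.37, 0, 0, 0]],
  ],
)

```text
time_s: 1.72
tool_pos: [0.3327, -0.4812, 0.2226]
eef_rot: [0.992, 0.126, 0.001, -0.001]
force: [-0.6, -0.2, -0.5]
width: 0.0874
grasp_force: 0.0
```

Request:
play_rows(
  increments=[
    [[0.33, -0.12, 0, 0, 0], [0.67, -0.24, 0, 0, 0], [1, -0.37, 0, 0, 0], [1, -0.37, 0, 0, 0]],
  ],
)

```text
time_s: 2.05
tool_pos: [0.4206, -0.4216, 0.2227]
eef_rot: [0.992, 0.126, 0.001, -0.001]
force: [-0.3, -0.6, 0.2]
width: 0.087
grasp_force: 0.0
```

Request:
play_rows(
  increments=[
    [[0.33, -0.12, 0, 0.1, 0], [0.67, -0.24, 0, 0.2, 0], [1, -0.37, 0, 0.3, 0], [1, -0.37, 0, 0.4, 0], [1, -0.37, 0, 0.51, 0], [1, -0.37, 0, 0.51, 0], [1, -0.37, 0, 0.51, 0]],
  ],
)

```text
time_s: 2.63
tool_pos: [0.504, -0.3653, 0.2225]
eef_rot: [0.99, -0.142, -0.0, 0.0]
force: [0.4, 0.0, -0.2]
width: 0.0869
grasp_force: 0.0
```

```bash
cat >> h.py <<'E'
def yaw(s): return R.from_quat(s["eef_rot"]).as_matrix()
def rel(xyz,ydeg=None):
    s=ctrl.sense();M=yaw(s);d=M.T@(np.array(xyz)-s["tool_pos"])
    y=np.degrees(np.arctan2(M[1,0],M[0,0]))
    t=0 if ydeg is None else -((ydeg-y+180)%360-180)
    print("t",round(s["time_s"],2),"pos",s["tool_pos"].round(4),"yaw",round(y,1),"F",s["force"].round(1),"w",round(s["width"],4),"gf",round(s["grasp_force"],1),"| shift(0.1m)",(d*10).round(3),"turn(60deg)",round(t/60,3))
def rect(Q):
    r=cv2.minAreaRect((Q[:,:2]*1000).astype(np.float32));return np.round(r[0],1),np.round(r[1],1),round(r[2],1)
def trim(Q,lo,hi):
    m=(Q[:,2]>lo)&(Q[:,2]<hi);Q=Q[m];c=np.median(Q,0);return Q[np.linalg.norm(Q[:,:2]-c[:2],axis=1)<.09]
E
python3 - <<'E'
from h import *
w=ctrl.get_image("wrist");P=pts(w);save(w,"w1.png")
for d in ctrl.cut_out("tapping_block","wrist")[:2]: print(d["confidence"],rect(trim(P[d["region"]],.033,.05)), np.median(trim(P[d["region"]],.02,.05)[:,2]))
rel([.507,-.366,.15],-16.3)
E
```

```text
0.67 (array([ 510. , -367.6]), array([ 30. , 109.3]), 73.6) 0.03972032651322244
0.3 (array([ 683.8, -362.4]), array([63.8, 42.2]), 82.3) 0.043171082551373474
t 2.73 pos [ 0.5039 -0.3655  0.2226] yaw -16.4 F [ 0.2 -0.2 -1.2] w 0.0871 gf 0.0 | shift(0.1m) [ 0.032 -0.004  0.726] turn(60deg) -0.001
```

View pics/w1.png

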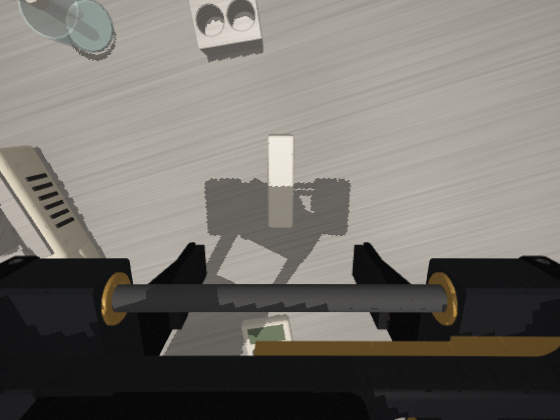

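The block is at (281,180), lined up between the fingers.

Request:
play_rows(
  increments=[
    [[0.06, 0, 0.3, 0, 0], [0.06, 0, 0.6, 0, 0], [0.06, 0, 1, 0, 0]],
  ],
)

```text
time_s: 2.98
tool_pos: [0.5116, -0.369, 0.1243]
eef_rot: [0.99, -0.143, 0.003, 0.002]
force: [0.6, 0.3, -0.2]
width: 0.0869
grasp_force: 0.0
```

Request:
play_rows(
  increments=[
    [[0, 0, 0.3, 0, 0], [0, 0, 0.6, 0, 0], [0, 0, 0.8, 0, 0], [0, 0, 1, 0, 0], [0, 0, 1, 0, 0]],
  ],
)

```text
time_s: 3.4
tool_pos: [0.5074, -0.365, 0.0184]
eef_rot: [0.99, -0.143, -0.003, -0.002]
force: [-1.0, 0.9, -0.9]
width: 0.0869
grasp_force: 0.0
```

```bash
python3 -c "
from h import *
rel([.510,-.3676,.004],-16.4)"
```

```text
t 3.4 pos [ 0.5074 -0.365   0.0184] yaw -16.4 F [-1.   0.9 -0.9] w 0.0869 gf 0.0 | shift(0.1m) [0.034 0.018 0.144] turn(60deg) -0.001
```

Request:
play_rows(
  increments=[
    [[0.03, 0.02, 0.08, 0, 0], [0.03, 0.02, 0.15, 0, 0], [0.03, 0.02, 0.15, 0, 0], [0.03, 0.02, 0.15, 0, 1], [0.03, 0.02, 0.15, 0, 1], [0.03, 0.02, 0.15, 0, 1], [0.03, 0.02, 0.15, 0, 1], [0.03, 0.02, 0.15, 0, 1], [0.03, 0.02, 0.15, 0, 1], [0.03, 0.02, 0.15, 0, 1], [0.03, 0.02, 0.15, 0, 1], [0.03, 0.02, 0.15, 0, 1]],
  ],
  grip_force=50,
)

```text
time_s: 4.4
tool_pos: [0.5125, -0.3692, 0.0075]
eef_rot: [0.99, -0.143, -0.0, -0.0]
force: [0.6, 0.0, 0.8]
width: 0.0348
grasp_force: 0.0
```

```bash
python3 -c "
from h import *
rel([.510,-.3676,.004],-16.4)"
```

```text
t 4.4 pos [ 0.5125 -0.3692  0.0075] yaw -16.5 F [0.6 0.  0.8] w 0.0348 gf 0.0 | shift(0.1m) [-0.028 -0.009  0.035] turn(60deg) -0.001
```

Request:
play_rows(
  increments=[
    [[0, 0, 0, 0, 1], [0, 0, 0, 0, 1], [0, 0, 0, 0, 1], [0, 0, 0, 0, 1], [0, 0, 0, 0, 1], [0, 0, 0, 0, 1]],
  ],
)

```text
time_s: 4.9
tool_pos: [0.5125, -0.3693, 0.0075]
eef_rot: [0.99, -0.143, -0.0, 0.0]
force: [0.5, 0.2, -0.7]
width: 0.0297
grasp_force: 50.0
```

Request:
play_rows(
  increments=[
    [[0, 0, -0.3, 0, 1], [0, 0, -0.6, 0, 1], [0, 0, -1, 0, 1], [0, 0, -1, 0, 1]],
  ],
)

```text
time_s: 5.23
tool_pos: [0.5162, -0.3727, 0.1146]
eef_rot: [0.99, -0.143, 0.005, 0.004]
force: [1.4, -0.6, -0.6]
width: 0.0295
grasp_force: 50.0
```

Run:
```python
from h import *
rel([.510,-.3676,.12],-16.4)
a=ctrl.get_image("top");P=pts(a)
# warmer geometry: region points by height
box=(P[...,0]>.40)&(P[...,0]<.66)&(P[...,1]>-.13)&(P[...,1]<.18)
for lo,hi in [(.045,.09),(.06,.07),(.10,.125)]:
    Q=P[box&(P[...,2]>lo)&(P[...,2]<hi)];print(lo,hi,len(Q),rect(Q))
```

```text
t 5.23 pos [ 0.5162 -0.3727  0.1146] yaw -16.4 F [ 1.4 -0.6 -0.6] w 0.0295 gf 50.0 | shift(0.1m) [-0.073 -0.031 -0.055] turn(60deg) -0.001
0.045 0.09 2664 (array([540.7,  16.9]), array([171. , 232.9]), 5.3)
0.06 0.07 1272 (array([549.1,  19.1]), array([151. , 228.8]), 4.1)
0.1 0.125 174 (array([550.1, -36.4]), array([46.8, 64.4]), 4.9)
```

Request:
play_rows(
  increments=[
    [[0, 0, -0.2, -0.11, 1], [0, 0, -0.4, -0.22, 1], [0, 0, -0.6, -0.33, 1], [0, 0, -0.8, -0.44, 1], [0, 0, -0.9, -0.55, 1], [0, 0, -0.9, -0.66, 1], [0, 0, -0.9, -0.77, 1], [0, 0, -0.9, -0.88, 1], [0, 0, -0.9, -0.93, 1], [0, 0, -0.9, -0.93, 1]],
  ],
)

```text
time_s: 6.12
tool_pos: [0.5115, -0.3683, 0.1956]
eef_rot: [0.942, 0.337, -0.001, -0.002]
force: [0.3, -0.5, -2.2]
width: 0.03
grasp_force: 50.0
```

Request:
play_rows(
  increments=[
    [[0, 0, 0, -0.11, 1], [0, 0, 0, -0.22, 1], [0, 0, 0, -0.33, 1], [0, 0, 0, -0.44, 1], [0, 0, 0, -0.55, 1], [0, 0, 0, -0.66, 1], [0, 0, 0, -0.77, 1], [0, 0, 0, -0.88, 1], [0, 0, 0, -0.93, 1], [0, 0, 0, -0.93, 1], [0, 0, 0, -0.93, 1]],
  ],
)

```text
time_s: 7.03
tool_pos: [0.512, -0.3688, 0.1964]
eef_rot: [0.676, 0.737, 0.0, -0.001]
force: [-0.8, -1.1, -1.6]
width: 0.0296
grasp_force: 50.0
```

Request:
play_rows(
  increments=[
    [[0.2, 0.2, 0, 0, 1], [0.5, 0.4, 0, 0, 1], [0.75, 0.6, 0, 0, 1], [1, 0.66, 0, 0, 1], [1, 0.66, 0, 0, 1], [1, 0.66, 0, 0, 1]],
  ],
)

```text
time_s: 7.53
tool_pos: [0.5692, -0.262, 0.197]
eef_rot: [0.674, 0.739, -0.0, -0.001]
force: [-0.1, -0.6, -2.0]
width: 0.0294
grasp_force: 50.0
```

Run:
```python
from h import *
w=ctrl.get_image("wrist");P=pts(w);save(w,"w2.png")
box=(P[...,0]>.48)&(P[...,0]<.62)&(P[...,1]>-.085)&(P[...,1]<.18)
Q=P[box&(P[...,2]>.108)&(P[...,2]<.125)];print(len(Q),rect(Q),np.median(Q[:,2]))
rel([.559,-.141,.2],94.9)
```

```text
0 (array([0., 0.]), array([0., 0.]), 0.0) nan
t 7.58 pos [ 0.5692 -0.2634  0.1972] yaw 95.1 F [-1.  -1.1 -2. ] w 0.0294 gf 50.0 | shift(0.1m) [ 1.228  0.008 -0.028] turn(60deg) 0.004
  return _methods._mean(a, axis=axis, dtype=dtype,
  ret = ret.dtype.type(ret / rcount)
```

View pics/w2.png

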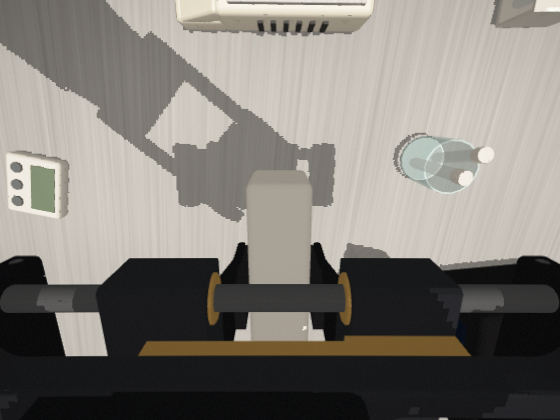

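The held tapping block is straight, with its front end at (280,175). The warmer's edge is ahead at (275,15). I'll advance and look again.

Request:
play_rows(
  increments=[
    [[0.3, 0, 0, 0, 1], [0.6, 0, 0, 0, 1], [0.9, 0, 0, 0, 1], [0.9, 0, 0, 0, 1], [0.9, 0, 0, 0, 1]],
  ],
)

```text
time_s: 8.0
tool_pos: [0.5608, -0.1741, 0.1976]
eef_rot: [0.675, 0.738, -0.0, 0.0]
force: [-0.4, -0.7, -1.9]
width: 0.0295
grasp_force: 50.0
```

Run:
```python
from h import *
w=ctrl.get_image("wrist");P=pts(w);save(w,"w3.png")
box=(P[...,0]>.48)&(P[...,0]<.62)&(P[...,1]>-.085)&(P[...,1]<.18)
Q=P[box&(P[...,2]>.108)&(P[...,2]<.125)];print(len(Q),rect(Q),np.median(Q[:,2]))
Q=P[(P[...,2]>.145)&(P[...,2]<.25)&(np.abs(P[...,0]-.565)<.03)&(P[...,1]>-.15)];print("held front",Q[:,1].max(),Q[:,0].min(),Q[:,0].max(),np.percentile(Q[:,2],[2,50,98]))
rel([.559,-.141,.2],94.9)
```

```text
3660 (array([551.6, -42. ]), array([46.6, 56. ]), 4.4) 0.11472807476056267
held front -0.12020359898648075 0.5407317999965561 0.5728052087373341 [0.19813092 0.2295275  0.23099858]
t 8.05 pos [ 0.5614 -0.1753  0.1977] yaw 95.1 F [ 0.3 -0.2 -2. ] w 0.0298 gf 50.0 | shift(0.1m) [ 0.344  0.007 -0.023] turn(60deg) 0.003
```

View pics/w3.png

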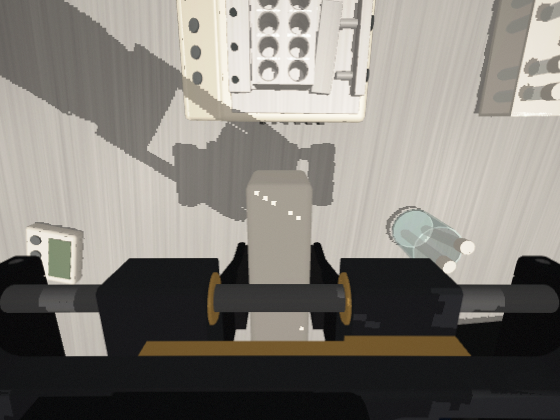

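The rack of bores on the tube block, around (283,45), lines up with the held block at (280,175). Lowering here is clear of the housing.

Request:
play_rows(
  increments=[
    [[0, 0, 0.3, 0, 1], [0, 0, 0.6, 0, 1], [0, 0, 0.85, 0, 1], [0, 0, 1, 0, 1], [0, 0, 1, 0, 1], [0, 0, 1, 0, 1]],
  ],
)

```text
time_s: 8.55
tool_pos: [0.5612, -0.1759, 0.0969]
eef_rot: [0.676, 0.737, -0.0, -0.0]
force: [-0.6, -0.7, -2.5]
width: 0.0294
grasp_force: 50.0
```

Run:
```python
from h import *
w=ctrl.get_image("wrist");P=pts(w)
h=P[(P[...,1]>-.1)&(P[...,1]<-.072)&(np.abs(P[...,0]-.555)<.05)];print("housing z",np.percentile(h[:,2],[5,50,95,99]) if len(h) else 0)
Q=P[(P[...,2]>.11)&(P[...,2]<.14)&(np.abs(P[...,0]-.565)<.03)&(P[...,1]>-.15)&(P[...,1]<-.09)];print("held top",np.median(Q[:,2]),Q[:,1].max())
B=P[(P[...,2]>.108)&(P[...,2]<.12)&(np.abs(P[...,0]-.555)<.02)&(P[...,1]>-.085)];print("block near",len(B) and B[:,1].min())
rel([.5622,-.175,.087],94.8)
```

```text
housing z [0.05450019 0.06465301 0.25885795 0.25885795]
held top 0.12890730337523248 -0.12207195424669647
block near -0.07146443584629349
t 8.6 pos [ 0.562 -0.176  0.098] yaw 95.0 F [ 0.9  0.5 -1.9] w 0.0293 gf 50.0 | shift(0.1m) [0.01  0.003 0.11 ] turn(60deg) 0.004
```

Request:
play_rows(
  increments=[
    [[0.0, 0, 0.09, 0, 1], [0.1, 0, 0.09, 0, 1], [0.25, 0, 0.09, 0, 1], [0.4, 0, 0.09, 0, 1], [0.4, 0, 0.09, 0, 1]],
  ],
)

```text
time_s: 9.02
tool_pos: [0.556, -0.1298, 0.0888]
eef_rot: [0.674, 0.739, 0.0, -0.002]
force: [-1.1, -0.0, -3.8]
width: 0.0294
grasp_force: 50.0
```

Request:
play_rows(
  increments=[
    [[0.05, 0, 0, 0, 1], [0.1, 0, 0, 0, 1], [0.15, 0, 0, 0, 1], [0.2, 0, 0, 0, 1], [0.25, 0, 0, 0, 1], [0.3, 0, 0, 0, 1]],
  ],
)

```text
time_s: 9.52
tool_pos: [0.5567, -0.1123, 0.0906]
eef_rot: [0.673, 0.74, -0.004, 0.006]
force: [-5.4, -22.1, 3.3]
width: 0.0294
grasp_force: 50.0
```

Run:
```python
from h import *
a=ctrl.get_image("top");P=pts(a)
rel([.5511,-.0535,.089],94.8)
w=ctrl.get_image("wrist");P=pts(w)
Q=P[(P[...,2]>.113)&(P[...,2]<.125)&(np.abs(P[...,0]-.56)<.03)&(P[...,1]>-.15)&(P[...,1]<.0)];print("held top",np.median(Q[:,2]),Q[:,1].max())
Q=P[(P[...,2]>.105)&(P[...,2]<.1165)&(np.abs(P[...,0]-.55)<.025)&(P[...,1]>-.09)];print(rect(Q))
```

```text
t 9.57 pos [ 0.5565 -0.1112  0.0906] yaw 95.4 F [ -3.2 -19.2   3. ] w 0.0295 gf 50.0 | shift(0.1m) [0.579 0.    0.008] turn(60deg) 0.01
held top 0.11684870681230339 -3.838694297771117e-06
(array([550.4, -26.7]), array([46.7, 65.8]), 4.4)
```

The block is moving: it is about 10 mm out at about 20 N. I'll continue.

Request:
play_rows(
  increments=[
    [[0.04, 0, 0, 0, 1], [0.08, 0, 0, 0, 1], [0.12, 0, 0, 0, 1], [0.16, 0, 0, 0, 1], [0.2, 0, 0, 0, 1], [0.24, 0, 0, 0, 1], [0.28, 0, 0, 0, 1], [0.32, 0, 0, 0, 1], [0.36, 0, 0, 0, 1], [0.4, 0, 0, 0, 1], [0.45, 0, 0, 0, 1], [0.45, 0, 0, 0, 1]],
  ],
)

```text
time_s: 10.62
tool_pos: [0.5511, -0.0584, 0.0887]
eef_rot: [0.674, 0.738, 0.0, 0.0]
force: [1.4, -1.4, -0.9]
width: 0.0296
grasp_force: 50.0
```

Run:
```python
from h import *
rel([.5511,-.041,.089],94.8)
a=ctrl.get_image("top");w=ctrl.get_image("wrist");P=pts(w)
Q=P[(P[...,2]>.105)&(P[...,2]<.1165)&(np.abs(P[...,0]-.55)<.03)&(P[...,1]>-.05)];print(rect(Q))
```

```text
t 10.62 pos [ 0.5511 -0.0584  0.0887] yaw 95.2 F [ 1.4 -1.4 -0.9] w 0.0296 gf 50.0 | shift(0.1m) [ 0.173  0.016 -0.003] turn(60deg) 0.006
(array([546.1,   5. ]), array([ 50.1, 108.3]), 3.4)
```

Request:
play_rows(
  increments=[
    [[0.03, 0, 0, 0, 1], [0.06, 0, 0, 0, 1], [0.09, 0, 0, 0, 1], [0.12, 0, 0, 0, 1], [0.15, 0, 0, 0, 1], [0.17, 0, 0, 0, 1], [0.17, 0, 0, 0, 1], [0.17, 0, 0, 0, 1]],
  ],
)

```text
time_s: 11.38
tool_pos: [0.5487, -0.0417, 0.0883]
eef_rot: [0.675, 0.738, 0.0, -0.001]
force: [-1.0, -0.2, -1.7]
width: 0.0297
grasp_force: 50.0
```

Request:
play_rows(
  increments=[
    [[-0.15, 0, 0, 0, 1], [-0.4, 0, -0.1, 0, 1], [-0.7, 0, -0.3, 0, 1], [-1, 0, -0.6, 0, 1], [-1, 0, -0.6, 0, 1]],
  ],
)

```text
time_s: 11.8
tool_pos: [0.5632, -0.1487, 0.1536]
eef_rot: [0.676, 0.737, 0.001, 0.007]
force: [1.7, 0.3, -1.5]
width: 0.0295
grasp_force: 50.0
```

Run:
```python
from h import *
rel([.5511,-.14,.15],94.8)
a=ctrl.get_image("top");P=pts(a)
Q=P[(P[...,2]>.105)&(P[...,2]<.12)&(np.abs(P[...,0]-.545)<.05)&(P[...,1]>-.05)&(P[...,1]<.12)];print("top",rect(Q))
w=ctrl.get_image("wrist");P=pts(w);save(w,"w4.png")
Q=P[(P[...,2]>.105)&(P[...,2]<.12)&(np.abs(P[...,0]-.545)<.05)&(P[...,1]>-.05)&(P[...,1]<.12)];print("wrist",rect(Q))
```

```text
t 11.8 pos [ 0.5632 -0.1487  0.1536] yaw 94.9 F [ 1.7  0.3 -1.5] w 0.0295 gf 50.0 | shift(0.1m) [ 0.098 -0.114  0.033] turn(60deg) 0.002
top (array([542.9,  44.8]), array([46.1, 63.9]), 5.3)
wrist (array([0., 0.]), array([0., 0.]), 0.0)
```

View pics/w4.png

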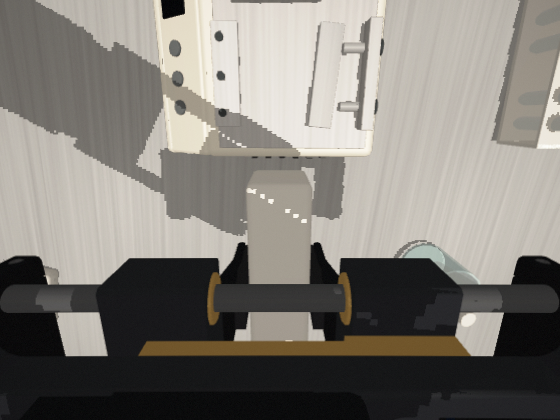

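The guide at (275,75) is empty, and the tube block now stands 81 mm further on, clear of it. Next I'll lay the tapping block down.

Request:
play_rows(
  increments=[
    [[-0.3, -0.1, 0, 0, 1], [-0.6, -0.25, 0, 0, 1], [-0.9, -0.4, 0, 0, 1], [-0.9, -0.4, 0, 0, 1]],
  ],
)

```text
time_s: 12.23
tool_pos: [0.5244, -0.2388, 0.1473]
eef_rot: [0.676, 0.737, -0.001, -0.001]
force: [0.8, 0.7, -1.8]
width: 0.0297
grasp_force: 50.0
```

Request:
play_rows(
  increments=[
    [[-0.2, 0, 0.25, 0, 1], [-0.4, 0, 0.5, 0, 1], [-0.4, 0, 0.75, 0, 1], [-0.4, 0, 1, 0, 1], [-0.4, 0, 1, 0, 1], [-0.4, 0, 1, 0, 1]],
  ],
)

```text
time_s: 12.73
tool_pos: [0.5284, -0.2725, 0.0465]
eef_rot: [0.674, 0.738, -0.0, -0.004]
force: [0.7, -0.1, -0.8]
width: 0.0298
grasp_force: 50.0
```

Run:
```python
from h import *
rel([.53,-.28,.0085],94.8)
w=ctrl.get_image("wrist");P=pts(w);s=ctrl.sense()["tool_pos"]
Q=P[(P[...,2]>.04)&(P[...,2]<.12)&(np.abs(P[...,0]-s[0])<.014)&(P[...,1]>s[1]+.01)&(P[...,1]<s[1]+.05)];print("held top",np.percentile(Q[:,2],[10,50,90]),len(Q))
```

```text
t 12.73 pos [ 0.5284 -0.2725  0.0465] yaw 95.2 F [ 0.7 -0.1 -0.8] w 0.0298 gf 50.0 | shift(0.1m) [-0.078  0.011  0.379] turn(60deg) 0.006
held top [0.07791775 0.07882665 0.07963703] 4329
```

Request:
play_rows(
  increments=[
    [[0, 0, 0.15, 0, 1], [0, 0, 0.28, 0, 1], [0, 0, 0.35, 0, 1], [0, 0, 0.37, 0, 1], [0, 0, 0.38, 0, 1], [0, 0, 0.38, 0, 1], [0, 0, 0.38, 0, 1]],
  ],
)

```text
time_s: 13.37
tool_pos: [0.5305, -0.2756, 0.0111]
eef_rot: [0.675, 0.738, 0.0, 0.001]
force: [-0.4, -0.1, -1.8]
width: 0.0294
grasp_force: 50.0
```

```bash
python3 -c "
from h import *
rel([.53,-.28,.0077],94.8)"
```

```text
t 13.37 pos [ 0.5305 -0.2756  0.0111] yaw 95.1 F [-0.4 -0.1 -1.8] w 0.0294 gf 50.0 | shift(0.1m) [-0.044 -0.009  0.034] turn(60deg) 0.006
```

Still in the air (the force is only the block's weight). I'll lower 3 mm more, then release.

Request:
play_rows(
  increments=[
    [[0, 0, 0.02, 0, 1], [0, 0, 0.035, 0, 1], [0, 0, 0.035, 0, 1], [0, 0, 0.035, 0, 1]],
  ],
)

```text
time_s: 13.7
tool_pos: [0.5305, -0.2756, 0.0075]
eef_rot: [0.675, 0.738, 0.0, 0.001]
force: [-0.3, -0.1, 1.7]
width: 0.0294
grasp_force: 50.0
```

Request:
play_rows(
  increments=[
    [[0, 0, 0, 0, 0], [0, 0, 0, 0, 0], [0, 0, 0, 0, 0], [0, 0, 0, 0, 0], [0, 0, 0, 0, 0], [0, 0, 0, 0, 0], [0, 0, 0, 0, 0], [0, 0, 0, 0, 0]],
  ],
)

```text
time_s: 14.37
tool_pos: [0.5301, -0.2753, 0.007]
eef_rot: [0.675, 0.738, -0.0, -0.0]
force: [0.5, -0.4, 0.7]
width: 0.0747
grasp_force: 0.0
```

Request:
play_rows(
  increments=[
    [[0, 0, -0.3, 0, 0], [0, 0, -0.6, 0, 0], [0, 0, -1, 0, 0], [0, 0, -1, 0, 0]],
  ],
)

```text
time_s: 14.7
tool_pos: [0.5341, -0.2781, 0.1138]
eef_rot: [0.675, 0.738, 0.001, 0.007]
force: [0.7, -0.8, 0.8]
width: 0.0864
grasp_force: 0.0
```

Request:
play_rows(
  increments=[
    [[0, 0, -0.3, 0, 0], [0, 0, -0.6, 0, 0], [0, 0, -0.9, 0, 0], [0, 0, -0.9, 0, 0]],
  ],
)

```text
time_s: 15.03
tool_pos: [0.5335, -0.2777, 0.2034]
eef_rot: [0.675, 0.738, 0.001, 0.006]
force: [0.9, -0.8, 0.2]
width: 0.087
grasp_force: 0.0
```

Request:
play_rows(
  increments=[
    [[0.3, 0, 0, 0, 0], [0.6, 0.1, 0, 0, 0], [1, 0.14, 0, 0, 0], [1, 0.14, 0, 0, 0]],
  ],
)

```text
time_s: 15.37
tool_pos: [0.5332, -0.1675, 0.1962]
eef_rot: [0.673, 0.739, 0.001, -0.003]
force: [-0.8, -0.0, -0.5]
width: 0.0874
grasp_force: 0.0
```

Request:
play_rows(
  increments=[
    [[0.3, 0, 0, 0, 0], [0.6, 0.1, 0, 0, 0], [1, 0.14, 0, 0, 0], [1, 0.14, 0, 0, 0], [1, 0.14, 0, 0, 0]],
  ],
)

```text
time_s: 15.78
tool_pos: [0.5395, -0.0715, 0.1965]
eef_rot: [0.673, 0.74, -0.0, -0.001]
force: [-0.2, -0.3, -0.1]
width: 0.0871
grasp_force: 0.0
```

Run:
```python
from h import *
rel([.5429,.0448,.2],95)
w=ctrl.get_image("wrist");P=pts(w);save(w,"w5.png")
Q=P[(P[...,2]>.108)&(P[...,2]<.12)&(np.abs(P[...,0]-.545)<.05)&(P[...,1]>-.02)&(P[...,1]<.12)];print("wrist",rect(Q))
a=ctrl.get_image("top");P=pts(a)
Q=P[(P[...,2]>.03)&(P[...,2]<.05)&(np.abs(P[...,0]-.53)<.05)&(P[...,1]>-.36)&(P[...,1]<-.2)];print("tapping",rect(Q) if len(Q) else 0,np.median(Q[:,2]))
```

```text
t 15.78 pos [ 0.5395 -0.0715  0.1965] yaw 95.4 F [-0.2 -0.3 -0.1] w 0.0871 gf 0.0 | shift(0.1m) [ 1.155  0.143 -0.034] turn(60deg) 0.006
wrist (array([544.4,  43.5]), array([46.7, 64.6]), 5.2)
tapping (array([ 529.6, -278. ]), array([ 30.5, 111. ]), 5.5) 0.03918946093371667
```

View pics/w5.png

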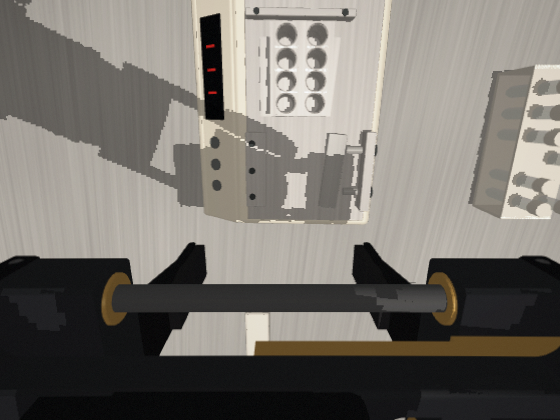

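The tapping block lies flat on the bench (top at z 0.039). The tube block at (300,70) stands free on the open plate.

Request:
play_rows(
  increments=[
    [[0.3, 0.1, 0, 0, 0], [0.6, 0.15, 0, 0, 0], [1, 0.15, 0, 0, 0], [1, 0.15, 0, 0, 0]],
  ],
)

```text
time_s: 16.22
tool_pos: [0.5449, 0.0314, 0.1966]
eef_rot: [0.674, 0.739, 0.0, -0.002]
force: [-1.3, -0.4, -1.1]
width: 0.0871
grasp_force: 0.0
```

Request:
play_rows(
  increments=[
    [[0.14, 0, 0, 0, 0], [0.14, 0, 0.3, 0, 0], [0.14, 0, 0.5, 0, 0], [0.14, 0, 0.5, 0, 0], [0.14, 0, 0.5, 0, 0]],
  ],
)

```text
time_s: 16.63
tool_pos: [0.5444, 0.0399, 0.1462]
eef_rot: [0.675, 0.738, -0.001, -0.001]
force: [0.4, -0.5, -0.6]
width: 0.0869
grasp_force: 0.0
```

```bash
python3 -c "
from h import *
rel([.544,.044,.078],95.2)"
```

```text
t 16.63 pos [0.5444 0.0399 0.1462] yaw 95.0 F [ 0.4 -0.5 -0.6] w 0.0869 gf 0.0 | shift(0.1m) [0.041 0.001 0.682] turn(60deg) -0.003
```

Request:
play_rows(
  increments=[
    [[0.03, 0, 0.2, 0, 0], [0.03, 0, 0.4, 0, 0], [0.03, 0, 0.55, 0, 0], [0.03, 0, 0.67, 0, 0], [0.03, 0, 0.67, 0, 0], [0.03, 0, 0.67, 0, 0]],
  ],
)

```text
time_s: 17.13
tool_pos: [0.5455, 0.0434, 0.0808]
eef_rot: [0.675, 0.738, 0.0, 0.001]
force: [0.8, 0.4, -0.6]
width: 0.0873
grasp_force: 0.0
```

Request:
play_rows(
  increments=[
    [[0, 0, 0, 0, 1], [0, 0, 0, 0, 1], [0, 0, 0, 0, 1], [0, 0, 0, 0, 1], [0, 0, 0, 0, 1], [0, 0, 0, 0, 1], [0, 0, 0, 0, 1], [0, 0, 0, 0, 1], [0, 0, 0, 0, 1], [0, 0, 0, 0, 1]],
  ],
  grip_force=45,
)

```text
time_s: 17.97
tool_pos: [0.5446, 0.0443, 0.0802]
eef_rot: [0.675, 0.738, 0.0, 0.0]
force: [-0.6, 1.1, 1.3]
width: 0.0456
grasp_force: 45.0
```

Run:
```python
from h import *
rel([.544,.044,.12],95.2)
a=ctrl.get_image("top");P=pts(a)
# steel tray: floor/rim
for d in ctrl.cut_out("tray","top"):
    m=d["region"];c=a["pixels"][m].mean(0);Q=P[m];Q=Q[np.linalg.norm(Q[:,:2]-np.median(Q[:,:2],0),axis=1)<.13]
    print(round(d["confidence"],2),c.round(),rect(Q),np.median(Q[:,:2],0).round(3))
```

```text
t 17.97 pos [0.5446 0.0443 0.0802] yaw 95.1 F [-0.6  1.1  1.3] w 0.0456 gf 45.0 | shift(0.1m) [-0.003 -0.006 -0.398] turn(60deg) -0.001
0.71 [217. 188.  80.] (array([260.7, 489.2]), array([189.7, 159.8]), 3.6) [0.26 0.49]
```

Request:
play_rows(
  increments=[
    [[0, 0, -0.1, 0, 1], [0, 0, -0.3, 0, 1], [0, 0, -0.6, 0, 1], [0, 0, -1, 0, 1], [0, 0, -1, 0, 1], [0, 0, -1, 0, 1]],
  ],
)

```text
time_s: 18.57
tool_pos: [0.5457, 0.0441, 0.182]
eef_rot: [0.675, 0.738, 0.001, 0.002]
force: [0.4, -0.1, -5.7]
width: 0.0453
grasp_force: 45.0
```

Request:
play_rows(
  increments=[
    [[0.2, 0, -0.1, 0, 1], [0.5, 0, -0.2, 0, 1], [0.8, 0, -0.2, 0, 1], [1, 0, -0.2, 0, 1], [1, 0, -0.2, 0, 1], [1, 0, -0.2, 0, 1]],
  ],
)

```text
time_s: 19.07
tool_pos: [0.5332, 0.1447, 0.1977]
eef_rot: [0.674, 0.739, -0.002, -0.002]
force: [-0.6, 0.1, -4.9]
width: 0.0455
grasp_force: 45.0
```

Run:
```python
from h import *
rel([.513,.353,.2],95.2)
w=ctrl.get_image("wrist");P=pts(w);save(w,"w6.png")
for d in ctrl.cut_out("tray","wrist"):
    m=d["region"];Q=P[m];print(round(d["confidence"],2),w["pixels"][m].mean(0).round(),rect(Q))
for d in ctrl.search_frame("tray","top"): print(np.round(d["centre"],3),d["confidence"])
```

```text
t 19.07 pos [0.5332 0.1447 0.1977] yaw 95.3 F [-0.6  0.1 -4.9] w 0.0455 gf 45.0 | shift(0.1m) [ 2.093 -0.009 -0.023] turn(60deg) 0.002
0.7 [238. 236. 232.] (array([512.8, 281.2]), array([202.7, 114.5]), 4.9)
[0.528 0.633 0.003] 0.91
[0.265 0.494 0.005] 0.86
[0.517 0.356 0.001] 0.78
[ 0.687 -0.361  0.04 ] 0.16
```

View pics/w6.png

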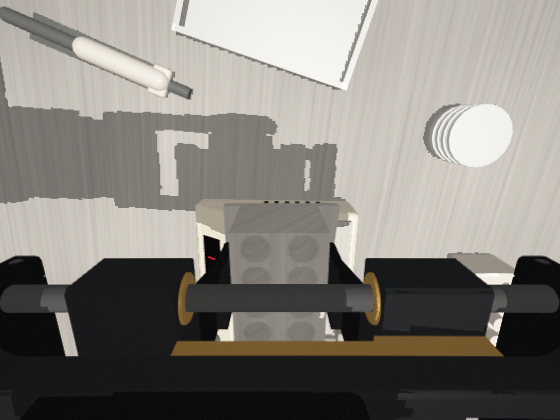

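Held squarely. The grey tray is ahead at (275,40), clear of the pipette (130,60) and the dishes (470,135). I'll move over it and align with its yaw of about -10°.

Request:
play_rows(
  increments=[
    [[0.3, 0, 0, 0, 1], [0.6, 0, 0, 0, 1], [1, 0, 0, 0, 1], [1, 0, 0, 0, 1]],
  ],
)

```text
time_s: 19.55
tool_pos: [0.526, 0.2487, 0.1997]
eef_rot: [0.674, 0.739, 0.002, -0.002]
force: [1.2, -0.2, -5.3]
width: 0.0457
grasp_force: 45.0
```

Run:
```python
from h import *
w=ctrl.get_image("wrist");P=pts(w)
for d in ctrl.cut_out("tray","wrist"):
    m=d["region"];Q=P[m];Q=Q[Q[:,2]<.03];print(round(d["confidence"],2),w["pixels"][m].mean(0).round(),rect(Q))
a=ctrl.get_image("top");P=pts(a);px=a["pixels"].astype(int)
# bright, unsaturated blob near expected tray
m=(P[...,0]>.38)&(P[...,0]<.65)&(P[...,1]>.24)&(P[...,1]<.47)&(P[...,2]<.03)&(px.min(-1)>190)
n,l,st,ce=cv2.connectedComponentsWithStats(m.astype(np.uint8));k=1+st[1:,4].argmax();print(st[k],rect(P[l==k]))
for d in ctrl.search_frame("tray","wrist"): print(np.round(d["centre"],3),d["confidence"])
rel([.516,.356,.2],80)
```

```text
0.88 [207. 179.  62.] (array([291.5, 417.4]), array([135.8,  13.5]), 5.7)
0.7 [217. 215. 210.] (array([517.9, 355.8]), array([163.4, 199.7]), 76.2)
[197 191  23  49 642] (array([518.4, 380.9]), array([ 84.6, 172.7]), 79.5)
[0.303 0.416 0.022] 0.87
[ 0.522  0.36  -0.001] 0.74
t 19.75 pos [0.5266 0.2422 0.1995] yaw 95.1 F [ 0.5  0.2 -5.7] w 0.0455 gf 45.0 | shift(0.1m) [ 1.142 -0.004 -0.006] turn(60deg) 0.252
```

Request:
play_rows(
  increments=[
    [[0.3, 0, 0, 0.1, 1], [0.6, 0, 0, 0.2, 1], [1, 0, 0, 0.27, 1], [1, 0, 0, 0.27, 1], [1, 0, 0, 0.27, 1]],
  ],
)

```text
time_s: 20.17
tool_pos: [0.5178, 0.3433, 0.1997]
eef_rot: [0.771, 0.636, -0.0, 0.0]
force: [-0.4, -0.6, -4.5]
width: 0.0452
grasp_force: 45.0
```

Request:
play_rows(
  increments=[
    [[0.15, 0, 0.2, 0, 1], [0.15, 0, 0.5, 0, 1], [0.15, 0, 0.8, 0, 1], [0.15, 0, 1, 0, 1], [0.15, 0, 1, 0, 1], [0.15, 0, 1, 0, 1]],
  ],
)

```text
time_s: 20.67
tool_pos: [0.5204, 0.3555, 0.0989]
eef_rot: [0.773, 0.635, -0.002, -0.0]
force: [0.5, 0.2, -4.4]
width: 0.0458
grasp_force: 45.0
```

Run:
```python
from h import *
rel([.517,.356,.019],79)
w=ctrl.get_image("wrist");P=pts(w);s=ctrl.sense()["tool_pos"]
Q=P[(P[...,2]>.1)&(P[...,2]<.17)&(np.hypot(P[...,0]-s[0],P[...,1]-s[1])<.035)];print("block top",np.percentile(Q[:,2],[10,50,90]),len(Q))
```

```text
t 20.67 pos [0.5204 0.3555 0.0989] yaw 78.8 F [ 0.5  0.2 -4.4] w 0.0458 gf 45.0 | shift(0.1m) [ 0.001 -0.032  0.799] turn(60deg) -0.003
block top [0.11404557 0.13267644 0.14718903] 11909
```

Request:
play_rows(
  increments=[
    [[0, -0.02, 0.2, 0, 1], [0, -0.02, 0.4, 0, 1], [0, -0.02, 0.6, 0, 1], [0, -0.02, 0.7, 0, 1], [0, -0.02, 0.75, 0, 1], [0, -0.02, 0.75, 0, 1], [0, -0.02, 0.75, 0, 1]],
  ],
)

```text
time_s: 21.3
tool_pos: [0.5199, 0.3585, 0.0264]
eef_rot: [0.772, 0.636, 0.001, 0.0]
force: [0.1, 0.1, -4.9]
width: 0.0457
grasp_force: 45.0
```

Request:
play_rows(
  increments=[
    [[0, 0, 0.015, 0, 1], [0, 0, 0.03, 0, 1], [0, 0, 0.04, 0, 1], [0, 0, 0.04, 0, 1], [0, 0, 0.04, 0, 1]],
  ],
)

```text
time_s: 21.72
tool_pos: [0.5186, 0.3583, 0.0213]
eef_rot: [0.772, 0.636, 0.0, 0.0]
force: [0.5, -0.3, -5.4]
width: 0.0455
grasp_force: 45.0
```

Request:
play_rows(
  increments=[
    [[0, 0, 0.01, 0, 1], [0, 0, 0.02, 0, 1], [0, 0, 0.03, 0, 1], [0, 0, 0.03, 0, 1], [0, 0, 0.03, 0, 1]],
  ],
)

```text
time_s: 22.13
tool_pos: [0.5186, 0.3582, 0.0181]
eef_rot: [0.772, 0.636, 0.0, 0.0]
force: [-0.9, -0.2, -3.1]
width: 0.0454
grasp_force: 45.0
```

Contact is starting (the force has dropped from -5.4 to -3.1 N). I'll go 1 mm further and release.

Request:
play_rows(
  increments=[
    [[0, 0, 0.01, 0, 1], [0, 0, 0.01, 0, 1], [0, 0, 0.01, 0, 1]],
  ],
)

```text
time_s: 22.38
tool_pos: [0.5186, 0.3582, 0.0181]
eef_rot: [0.772, 0.636, 0.0, 0.0]
force: [-3.6, -1.5, 5.3]
width: 0.0458
grasp_force: 45.0
```

Request:
play_rows(
  increments=[
    [[0, 0, 0, 0, 0], [0, 0, 0, 0, 0], [0, 0, 0, 0, 0], [0, 0, 0, 0, 0], [0, 0, 0, 0, 0], [0, 0, 0, 0, 0], [0, 0, 0, 0, 0], [0, 0, 0, 0, 0]],
  ],
)

```text
time_s: 23.05
tool_pos: [0.5186, 0.3582, 0.017]
eef_rot: [0.772, 0.636, -0.0, -0.0]
force: [0.3, -0.2, -0.2]
width: 0.0852
grasp_force: 0.0
```

Request:
play_rows(
  increments=[
    [[0, 0, -0.2, 0, 0], [0, 0, -0.5, 0, 0], [0, 0, -0.8, 0, 0], [0, 0, -1, 0, 0], [0, 0, -1, 0, 0]],
  ],
)

```text
time_s: 23.47
tool_pos: [0.5218, 0.3597, 0.1221]
eef_rot: [0.772, 0.636, 0.005, 0.001]
force: [1.5, 0.5, -0.1]
width: 0.0868
grasp_force: 0.0
```

Request:
play_rows(
  increments=[
    [[-0.2, 0, -0.2, 0, 0], [-0.5, 0, -0.5, 0, 0], [-0.8, 0, -0.8, 0, 0], [-1, 0, -1, 0, 0], [-1, 0, -1, 0, 0]],
  ],
)

```text
time_s: 23.88
tool_pos: [0.5007, 0.2575, 0.2207]
eef_rot: [0.773, 0.635, 0.002, 0.002]
force: [0.2, 0.1, 0.7]
width: 0.0869
grasp_force: 0.0
```

Request:
play_rows(
  increments=[
    [[-0.3, 0, 0, 0, 0], [-0.7, 0, 0, 0, 0], [-1, 0, 0, 0, 0], [-1, 0, 0, 0, 0], [-1, 0, 0, 0, 0]],
  ],
)

```text
time_s: 24.3
tool_pos: [0.4797, 0.1611, 0.216]
eef_rot: [0.773, 0.635, -0.001, -0.001]
force: [0.4, -0.4, -1.2]
width: 0.0869
grasp_force: 0.0
```

Run:
```python
from h import *
rel([.5,.2,.2])
a=ctrl.get_image("top");P=pts(a)
Q=P[(P[...,2]>.043)&(P[...,2]<.065)&(np.hypot(P[...,0]-.518,P[...,1]-.358)<.08)];print("block",rect(Q),np.percentile(Q[:,2],[10,50,90]))
s=ctrl.get_image("scene");cv2.imwrite("pics/f.png",cv2.resize(s["pixels"][120:380,100:400,::-1],None,fx=2.3,fy=2.3))
for n in ["tapping_block","tube_rack","dish_stack","beaker","timer","spare_block","oil_bottle","pipette"]:
    print(n,[(np.round(d["centre"],3).tolist(),round(d["confidence"],2)) for d in ctrl.search_frame(n,"top")][:2])
```

```text
t 24.3 pos [0.4797 0.1611 0.216 ] yaw 78.8 F [ 0.4 -0.4 -1.2] w 0.0869 gf 0.0 | shift(0.1m) [0.421 0.124 0.16 ] turn(60deg) 0.0
block (array([515.7, 357. ]), array([62.3, 45.9]), 79.0) [0.04630675 0.05223826 0.0579609 ]
tapping_block [([0.528, -0.274, 0.041], 0.59)]
tube_rack [([0.794, 0.009, 0.05], 0.82)]
dish_stack [([0.723, 0.229, 0.05], 0.74), ([0.515, 0.361, 0.032], 0.48)]
beaker [([0.73, -0.213, 0.04], 0.69), ([0.686, -0.357, 0.039], 0.47)]
timer [([0.289, -0.284, 0.02], 0.85)]
spare_block [([0.686, -0.358, 0.041], 0.71)]
oil_bottle [([0.686, 0.384, 0.074], 0.55)]
pipette [([0.318, 0.274, 0.013], 0.61), ([0.516, 0.359, 0.032], 0.39)]
```

View pics/f.png

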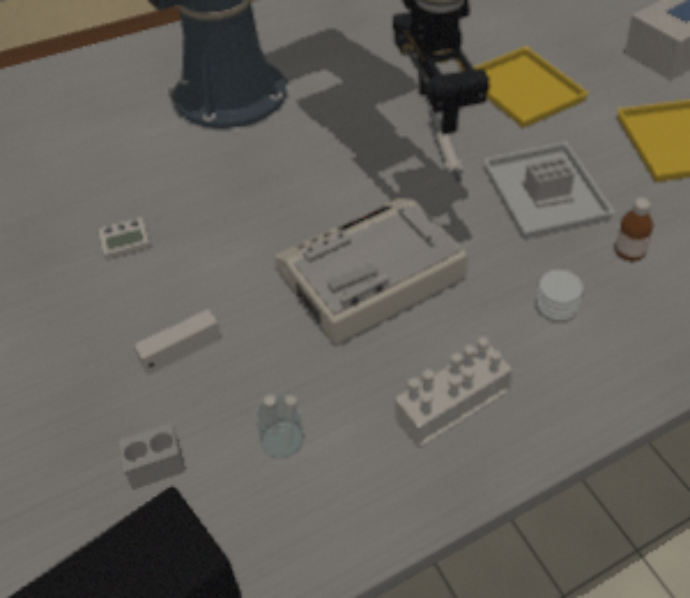

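The tube block stands upright in the grey tray at (550,178), and the tapping block lies flat on the bench at (178,338). The bystanders have not moved.

```bash
python3 -c "
from h import *
print(ctrl.sign_off())"
```

```text
the job is handed in; nothing more can be done
None
```

The tube block was knocked clear of the guide with the tapping block and now stands upright on the steel tray floor; the tapping block lies flat on the bench, the bystanders are undisturbed, and the job was handed in at about 24 s.

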